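# Clear the scouring block, then draw out and hold the telescopic griddle brush

### The arm

A 6-joint arm with a two-finger parallel gripper is mounted at the origin on the work surface. World frame = base frame: x ahead of the robot, y to its left, z up, the work surface at z = 0. Lengths are in mm, angles in rad, forces in N, time in s.
With the tool pointing down it reaches from about 250 to 800 mm from the base axis. Payload 8.5 kg.
Tool frame: the origin (TCP) lies at the centre of the arm's flange, where the gripper is bolted on; the fingertips stand 173 mm ahead of it and the grasp point (between the pads) lies 155 mm ahead of it; z points along the fingers, y is the direction in which the jaws open and shut (so a half turn about z gives the same grasp; the last joint's range is limited). The gripper opens to 85 mm and grips with 20 to 120 N. Pads are 22 mm wide; open, the fingers measure 114 mm over their backs; the gripper's body (76 mm by 85 mm) begins 54 mm behind the grasp point. The pads swing forward as they close: fully open they stand 13 mm farther back than shut.
Start: joints at [-1.219, 0.238, -0.013, 1.319, 0, 1.571], TCP at [180.898, -492.822, 404.676] pointing down, gripper open.
Joint ranges: [-2.66, 2.66], [-1.03, 1.9], [-1.14, 1.46], [-1.82, 2.27], [-1.45, 1.34], [-3.14, 3.14]. Speed limits (rad/s): [2.22, 2.22, 2.79, 3.14, 3.14, 3.14].

### API

Orientations are given as a rotation vector (axis times angle).
In Python, from bench import manip gives the robot as it stands.
- The arm moves only by the tool carry_out, never from a script. Its argument "motion" is a list of rows, each a list of 7 numbers: the turn, a rotation vector about the tool's x, y, z in units of 5 degrees (1.0 is 5 degrees), then the shift along the tool's x, y, z in m, then the closure, from 0 (fully open) to 1 (shut). A call has 1 to 8 rows; each row shifts and turns the commanded pose from where the row before left it, along the tool's axes as they then stand; what a row does not reach is not made up. A row lasts 1/12 s, in which the tool goes at most 41.7 mm and 7.16 degrees, less where a joint would pass 70% of its speed; a pose out of reach is approached as far as the arm can. A call with a gripper value outside its range is refused whole. The fingers move at their own pace and stop on an object; "squeeze" is the grip in N (left out, the last holds). Time passes only in rows, so rows that do not move let the fingers close. It gives the time, the measured TCP pose, the force and the opening at its end, in the units of the state.
- manip.get_obs(): the state, without advancing time (a new reading comes with each control period).
- manip.snapshot(name): name is "side" or "top" or "wrist"; returns a dict with "img" (400x640x3 uint8, blue, green, red), "fx", "fy", "cx", "cy" (pixels), "k1" (the pictures are not rectified: a ray, as slopes to the right and down, at radius r is drawn at 1 + k1 r^2 times it, then the intrinsics apply), "world_to_cam" (4x4, takes a point from world to camera coordinates). Camera axes: x right, y down, z forward; pixel columns grow to the right and rows downward; lengths in mm; the calibration is good to about 2 mm. A picture is of the moment at which its call begins. There is no depth.
- manip.sign_off(): hands the job in, once; it reports no verdict.
The state is a dict: "t": time; "joint_pos": joint angles; "dq": joint speeds; "effort": joint torques, N m; "position": TCP position; "tool_rot": TCP orientation; "contact_force": force on the tool from outside, world axes, zero at the start; "moment": the same for the moment, N m; "grip_width": opening from 0.0 (shut) to 1.0 (fully open).
Only numpy, scipy, OpenCV 4.12 (cv2) and the standard library are available. Lean on these libraries where they do the work, as an engineer would, in place of code of your own. Each camera call takes 0.05 s, during which the arm holds its last target.

### The job

The scouring block with the green handle lies in the way of the telescopic griddle brush: put it back in the green-marked slot of the rack, sitting flat on the slot's floor, and let go of it. Then squeeze in the orange button on the brush's grip to free its catch and draw the grip straight out past the first stop to the second stop, the end of its travel. Finish while holding it there, fully drawn out and with the button still squeezed in, for the spring pulls it back if you let go; leave everything else in its place.

Things in the scene. Friction and masses are not known exactly. Their poses are not given: they have to be found in the camera images.
- block_mid (a point): Middle of the loose scouring block, 40 mm above its underside; z up, x along its length. Take it by its green bar handle: bar 60 mm long (x), 18 mm wide (y), from 64 to 80 mm above the underside, fingers closing along y. It lies on the table in the path of the brush's grip, its x within 30 degrees of the draw line.
- block: The same block; origin at the middle of its underside. Grey abrasive slab 90 x 60 x 24 mm (x, y, z), on it a green backing plate (top at 34 mm) and the green bar, a bridge on two 10 x 16 mm feet at x = -24 and +24 mm. About 0.35 kg.
- slot_green_floor (a point): Middle of the floor of the green-marked slot, 13 mm above the table; z up, x along its length. Open steel tray, 102 x 72 mm inside (x, y), walls 5 mm thick rising 13 mm above the floor, floor and -x end tab green. The block fits either way round with 6 mm to spare each side. Empty. On the rack, a 150 x 300 x 8 mm wooden board, three such trays stand side by side, 95 mm apart, in changing order.
- slot_blue_floor (a point): Floor middle of the blue-marked slot, as the green one; the blue-handled block stands in it.
- slot_yellow_floor (a point): Floor middle of the yellow-marked slot, as the green one; empty, stays empty.
- brush: Telescopic griddle brush fast in its bench cradle. Origin on the table under the grip's middle when home; z up; the grip draws out along this body's -x, roughly towards the robot. Tube axis along x, 75 mm up. Black collar, 40 mm across, from x = 58 to 82 mm, outer tube 32 mm across, brush head 60 x 150 mm at x = 305 mm. Cradle plate 240 x 100 x 8 mm from x = 90 mm; only the table under the grip.
- grip_mid (a point): Middle of the sliding grip, on the tube axis, 75 mm above the table; axes as brush. Black bar 90 mm long (x), 30 mm wide (y), 28 mm high, the orange button in the middle of its +y side: a gripper closing along y on the grip's middle, from above, squeezes the button in. The steel inner tube's yellow band comes clear of the collar at the first stop, its red band at the second.
- button_face (a point): Middle of the orange button's outer face, 20 mm long (x), 16 mm high (z); unpressed it stands 7 mm out of the grip's +y side, 22 mm from the tube axis; it is pressed along brush -y.
- grip (a joint): Draw of the grip in m: 0 home, about 0.06 first stop (a spring ball clicks in, a bump of a few N), 0.12 second stop (solid end of travel). A return spring pulls it home with 2.4 N at 0 rising to 4.8 N at 0.12; friction about 1 N. A catch stops it within 2 mm of home unless the button is in.
- release (a joint): Press of the orange button in m: 0 out, 0.006 fully in (1 mm proud of the grip's side); sprung, 2 N at first touch and 5 N when fully in; the catch frees once it is 0.004 in. It pops out when let go.
- spare_mid (a point): Centre of the blue-handled scouring block, the twin of the green one, standing in the blue slot; to be left there.
- oil: Loose amber oil bottle, 62 mm across, 190 mm tall, right of the brush; origin at the middle of its underside. Leave alone.
- tub: Loose white tub with green lid, 90 mm across, 75 mm tall, on the right; origin at the middle of its underside. Leave alone.
- shaker: Loose clear shaker with a steel cap, 48 mm across, 100 mm tall, left of the rack; origin at the middle of its underside. Leave alone.
- bowl: Loose white bowl, 120 mm across, 50 mm tall, left of the rack; origin at the middle of its underside. Leave alone.
- turner: Loose griddle turner, 240 mm long, under 30 mm high, lying crosswise between robot and rack. Leave alone.
There are look-alikes about, which are no part of the job. Leave any pink or yellow look-alike of the block alone.

How it is judged:
By the outcome, as a careful person would: the job done as asked, in the order asked, and still so for the second after the job is handed in, while the arm keeps its last pose, push and grip.
It also fails if it takes over 61 s, if anything falls off the work surface, if the arm or the gripper's body presses on something with over 40 N, if the wrist force passes 120 N, or if a joint passes its speed limit or range.

## Working session

There is one attempt and no reset: what is moved stays moved. The work goes in short steps, Python scripts to look and compute and a tool call to move; the robot and the scene stay as the last step left them, time stands still between calls to the robot, and variables do not carry over. Pictures are saved under pics/ and viewed, and the job is handed in when it is done.

Besides the shell and the picture viewer there is one more tool, called as name(argument=value, ...) on one line, values as JSON. carry_out: Moves the arm, as the interface text tells. Its arguments: {"type":"object","properties":{"motion":{"type":"array","items":{"type":"array","items":{"type":"number"}}},"squeeze":{"type":"number"}},"required":["motion"]}

```bash
mkdir -p pics; ls; python3 - <<'E'
from bench import manip
import cv2
o=manip.get_obs(); print(o)
for n in ("side","top","wrist"):
    s=manip.snapshot(n); cv2.imwrite(f"pics/{n}0.png",s["img"]); print(n,s["fx"],s["fy"],s["cx"],s["cy"],s["k1"]); print(s["world_to_cam"])
E
```

```text
pics
{'t': 0.0, 'joint_pos': array([-1.21903147e+00,  2.38767529e-01, -1.42811559e-02,  1.31915522e+00,
       -1.57512562e-05,  1.57077536e+00]), 'dq': array([-9.12251697e-05,  1.26391999e-03, -1.14407858e-03,  8.25192890e-05,
        6.33166630e-04, -1.05715121e-04]), 'effort': array([-1.06381292e-03, -5.38779223e+01,  3.46440232e+01,  1.84100715e-02,
       -1.23729276e-05, -7.26696271e-06]), 'position': array([ 180.83213966, -492.69671694,  404.07390748]), 'tool_rot': array([-3.09175823e+00, -5.49496926e-01,  4.11033340e-04]), 'contact_force': array([ 0.20103085, -0.18845284, -0.24519768]), 'moment': array([ 0.01168719, -0.02740876,  0.02523912]), 'grip_width': 0.9988605598135385}
side 473.20407295311816 473.20407295311816 323.40255995147277 196.87059433790282 -0.08338952220150082
[[-8.84783233e-01 -4.65536069e-01 -2.08518429e-02  4.62961510e+02]
 [-2.77652761e-01  5.62578081e-01 -7.78726426e-01  2.20984879e+02]
 [ 3.74256029e-01 -6.83214513e-01 -6.27017028e-01  1.51174969e+03]
 [ 0.00000000e+00  0.00000000e+00  0.00000000e+00  1.00000000e+00]]
top 437.28691748443197 437.28691748443197 320.19904069118377 206.85975916829517 0.006078079574631977
[[-1.50608429e-03 -9.99985327e-01  5.20355235e-03  8.12338083e+00]
 [-9.82584594e-01  5.12964146e-04 -1.85815101e-01  5.28021961e+02]
 [ 1.85809705e-01 -5.39278358e-03 -9.82570950e-01  1.63122054e+03]
 [ 0.00000000e+00  0.00000000e+00  0.00000000e+00  1.00000000e+00]]
wrist 279.50445420309524 279.50445420309524 315.0862933734775 202.1720097858661 0.0024780612352627435
[[ 3.44709140e-01 -9.38709429e-01 -4.64906312e-04 -5.23741818e+02]
 [-8.87678922e-01 -3.26130910e-01  3.25061164e-01 -4.34270005e+01]
 [-3.05289600e-01 -1.11638867e-01 -9.45692880e-01  3.80548360e+02]
 [ 0.00000000e+00  0.00000000e+00  0.00000000e+00  1.00000000e+00]]
```

View pics/top0.png

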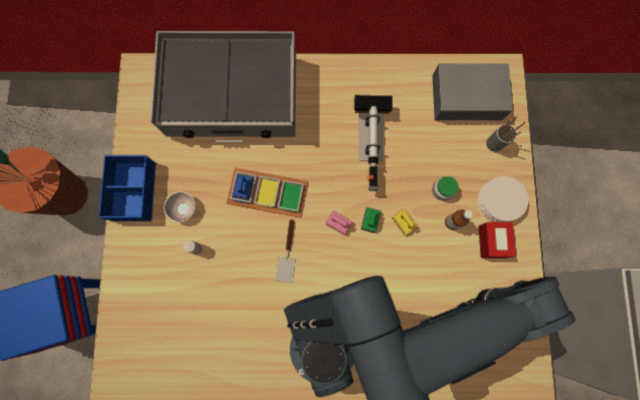

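View pics/side0.png

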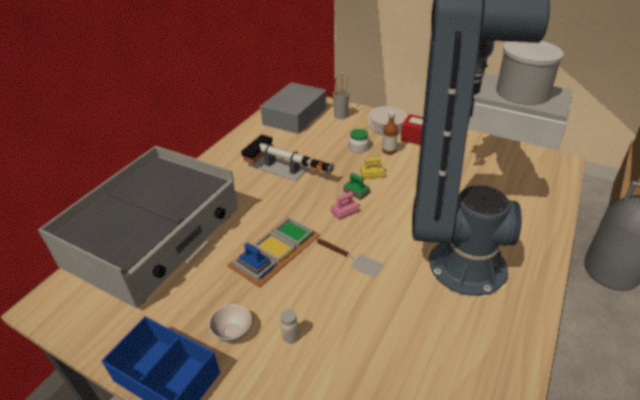

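View pics/wrist0.png

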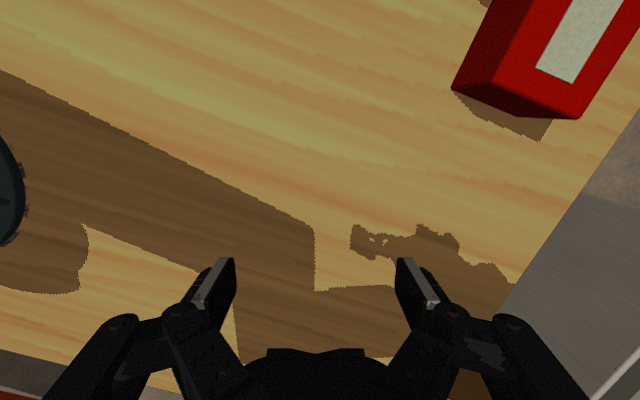

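Top view: candidates for the green block are the green block (371,220), pink look-alike (340,223), yellow look-alike (404,222), blue-handled twin (243,186) and green tub lid (447,187). The slots are blue (243,186), yellow (267,192) and green (291,196). I choose the green block at (371,220), which lies below the grip at (373,178), and check it in a close crop.

```bash
cat > h.py <<'E'
import numpy as np, cv2
from bench import manip
from scipy.spatial.transform import Rotation as R
def snap(n):
    s=manip.snapshot(n); s["K"]=np.array([[s["fx"],0,s["cx"]],[0,s["fy"],s["cy"]],[0,0,1.]]); s["d"]=np.array([s["k1"],0,0,0.]); s["W"]=np.array(s["world_to_cam"]); return s
def ray(s,px):
    p=cv2.undistortPoints(np.array(px,float).reshape(-1,1,2),s["K"],s["d"]).reshape(-1,2)
    d=np.c_[p,np.ones(len(p))]@s["W"][:3,:3]; c=-s["W"][:3,:3].T@s["W"][:3,3]; return c,d
def onz(s,px,z):
    c,d=ray(s,px); return c+d*((z-c[2])/d[:,2])[:,None]
def proj(s,P):
    P=np.array(P,float).reshape(-1,3)
    return cv2.projectPoints(P,cv2.Rodrigues(s["W"][:3,:3])[0],s["W"][:3,3],s["K"],s["d"])[0].reshape(-1,2)
E
python3 - <<'E'
import cv2
i=cv2.imread("pics/top0.png")
cv2.imwrite("pics/c1.png",cv2.resize(i[80:240,320:420],None,fx=5,fy=5,interpolation=cv2.INTER_CUBIC)[200:])
cv2.imwrite("pics/c2.png",cv2.resize(i[160:222,220:315],None,fx=8,fy=8,interpolation=cv2.INTER_CUBIC))
E
```

```text
(no output)
```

View pics/c1.png

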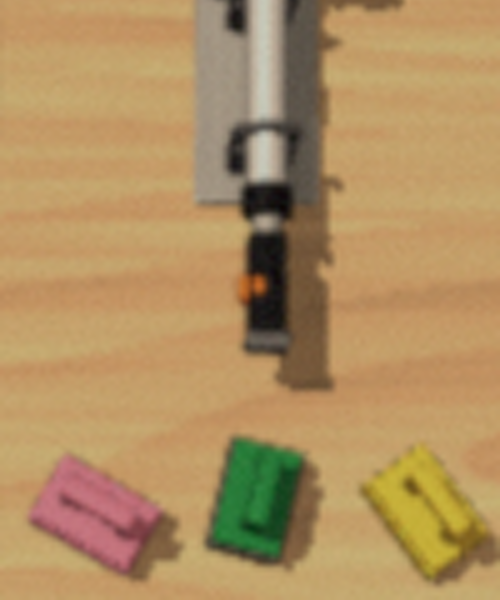

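View pics/c2.png

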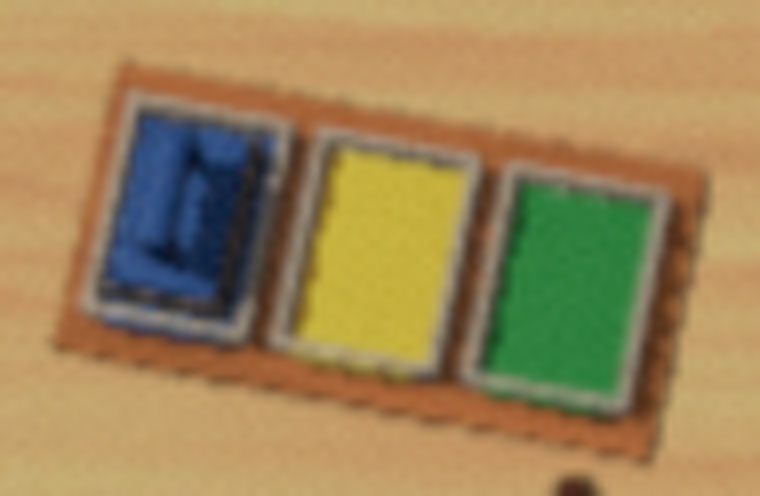

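```bash
python3 - <<'E'
from h import *
s=snap("top")
def pc(p,sc,ox,oy): return (np.array(p,float)+.5)/sc-.5+[ox,oy]
b=onz(s,pc([(235,437),(303,455),(282,560),(208,545)],5,320,120),34); print(b.round(1),b.mean(0))
v=(b[0]+b[1]-b[2]-b[3])/2; print("block len,ang",np.linalg.norm(v),np.degrees(np.arctan2(v[1],v[0])))
g=onz(s,pc([(505,163),(670,187),(628,412),(467,383)],8,220,160),26); print(g.round(1),g.mean(0))
v=(g[0]+g[1]-g[2]-g[3])/2; print("slot",np.linalg.norm(v),np.degrees(np.arctan2(v[1],v[0])))
a=onz(s,pc([(267,345),(267,195),(266,20)],5,320,120),75+10); print(a)
v=a[2]-a[0]; print(np.degrees(np.arctan2(v[1],v[0])))
# rot from start tool to target: tool z down, y jaws
o=manip.get_obs(); print(R.from_rotvec(o["tool_rot"]).as_matrix().round(3))
w=snap("wrist"); T=np.eye(4);T[:3,:3]=R.from_rotvec(o["tool_rot"]).as_matrix();T[:3,3]=o["position"]; print((w["W"]@T).round(3))
E
```

```text
[[ 530.3 -172.6   34. ]
 [ 516.1 -225.    34. ]
 [ 434.1 -206.7   34. ]
 [ 445.8 -150.    34. ]] [ 481.58340068 -188.57113865   34.        ]
block len,ang 85.70013548041399 -13.814261786603907
[[640.6 155.2  26. ]
 [628.4  73.8  26. ]
 [515.9  93.6  26. ]
 [530.3 172.1  26. ]] [578.76604212 123.65780607  26.        ]
slot 112.89375235055704 -9.350382097324847
[[ 591.68796915 -192.58881005   85.        ]
 [ 709.9429614  -195.40882257   85.        ]
 [ 851.88722405 -197.99796959   85.        ]]
-1.1909233894242035
[[ 0.939  0.345 -0.   ]
 [ 0.345 -0.939  0.001]
 [-0.    -0.001 -1.   ]]
[[ 0.000e+00  1.000e+00 -1.000e-03  9.060e-01]
 [-9.460e-01 -0.000e+00 -3.250e-01  8.809e+01]
 [-3.250e-01  1.000e-03  9.460e-01 -1.853e+00]
 [ 0.000e+00  0.000e+00  0.000e+00  1.000e+00]]
```

carry_out(motion=[[0,0,0,0.015,-0.007,0,0],[0,0,0,0.03,-0.014,0,0],[0,0,0,0.03,-0.014,0,0],[0,0,0,0.03,-0.014,0,0],[0,0,0,0.03,-0.014,0,0],[0,0,0,0.03,-0.014,0,0],[0,0,0,0.03,-0.014,0,0],[0,0,0,0.03,-0.014,0,0]])

```text
t: 0.92
position: [356.8, -315.4, 404.8]
tool_rot: [3.093, 0.549, 0.0]
contact_force: [0.6, -1.4, 0.4]
grip_width: 0.999
```

carry_out(motion=[[0,0,0,0.03,-0.014,0,0],[0,0,0,0.03,-0.014,0,0],[0,0,0,0.03,-0.014,0,0],[0,0,0,0.03,-0.014,0,0],[0,0,0,0.03,-0.014,0,0],[0,0,1,0.012,-0.006,0,0],[0,0,1.2,0,0,0,0],[0,0,1.2,0,0,0,0]])

```text
t: 1.58
position: [482.6, -188.5, 404.3]
tool_rot: [-3.14, -0.082, 0.001]
contact_force: [-0.4, 0.7, 0.2]
grip_width: 0.999
```

carry_out(motion=[[0,0,1.2,0,0,0,0],[0,0,1.2,0,0,0,0],[0,0,1,0,0,0,0],[0,0,0,0,0,0,0],[0,0,0,0,0,0,0]])

```text
t: 2.0
position: [481.8, -189.5, 404.7]
tool_rot: [-3.119, 0.374, 0.0]
contact_force: [-0.8, 0.1, -1.0]
grip_width: 1.002
```

```bash
python3 - <<'E'
from h import *
s=snap("wrist");cv2.imwrite("pics/w1.png",s["img"]); o=manip.get_obs(); print(o["t"],o["position"],o["joint_pos"],R.from_rotvec(o["tool_rot"]).as_matrix().round(4))
print(proj(s,[[481.6,-188.6,34],[530,-172,34],[516,-225,34],[434,-207,34],[446,-150,34]]))
E
```

```text
2.05 [ 481.806448   -189.54039954  404.65767015] [-3.74820321e-01  2.25824773e-01 -3.01014558e-02  1.31502509e+00
  7.98442965e-05  3.00522161e+00] [[ 9.717e-01 -2.362e-01 -1.000e-04]
 [-2.362e-01 -9.717e-01  1.000e-04]
 [-1.000e-04 -1.000e-04 -1.000e+00]]
[[314.30628006 176.36653762]
 [291.2405822  141.23221189]
 [336.99987652 142.13784184]
 [336.81099628 207.90613307]
 [291.92581173 209.23565411]]
```

View pics/w1.png

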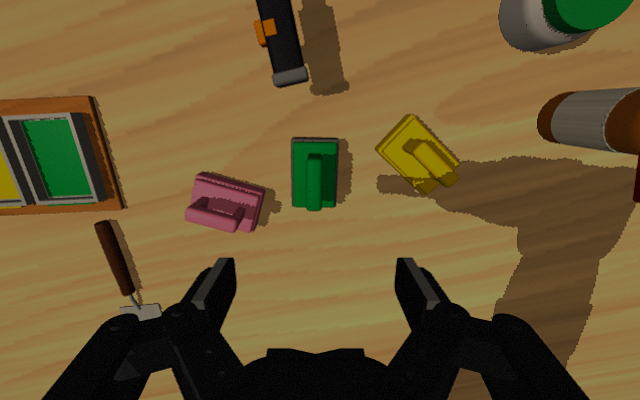

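Wrist view: the green block is centred at (315,173) with its bar at (315,183), the grip end at (290,75), pink at (228,203) and yellow at (420,153). The last joint is near its limit and the slot would exceed it, so I'll turn the wrist half round. First I refine the measurement.

```bash
python3 - <<'E'
import cv2
i=cv2.imread("pics/w1.png")
cv2.imwrite("pics/w1c.png",cv2.resize(i[0:220,230:350],None,fx=5,fy=5,interpolation=cv2.INTER_CUBIC)[600:])
cv2.imwrite("pics/w1d.png",cv2.resize(i[80:220,0:135],None,fx=4,fy=4,interpolation=cv2.INTER_CUBIC))
E
```

```text
(no output)
```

View pics/w1c.png

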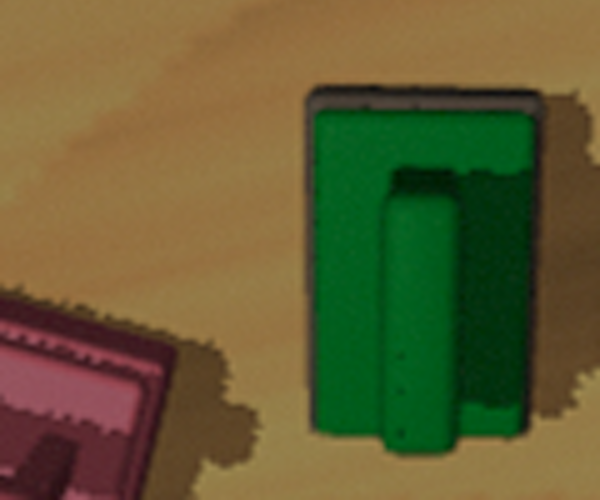

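View pics/w1d.png

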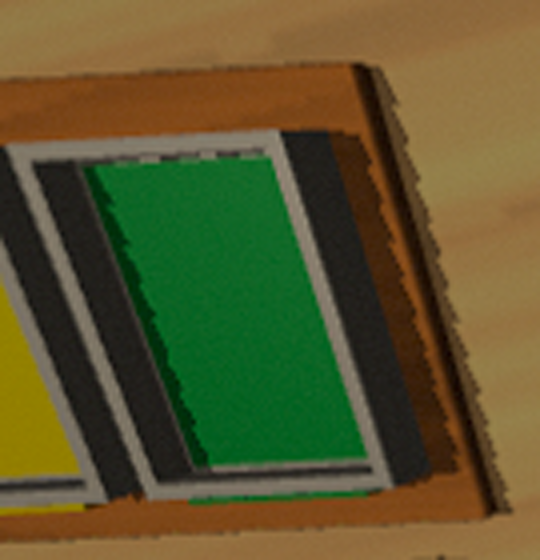

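carry_out(motion=[[0,0,-0.8,0,0,0,0],[0,0,-1.3,0,0,0,0],[0,0,-1.3,0,0,0,0],[0,0,-1.3,0,0,0,0],[0,0,-1.3,0,0,0,0],[0,0,-1.3,0,0,0,0],[0,0,-1.3,0,0,0,0],[0,0,-1.3,0,0,0,0]])

```text
t: 2.72
position: [481.8, -189.6, 404.7]
tool_rot: [-2.987, -0.974, 0.0]
contact_force: [0.6, -0.5, 0.4]
grip_width: 1.0
```

carry_out(motion=[[0,0,-1.3,0,0,0,0],[0,0,-1.3,0,0,0,0],[0,0,-1.3,0,0,0,0],[0,0,-1.3,0,0,0,0],[0,0,-1.3,0,0,0,0],[0,0,-1.3,0,0,0,0],[0,0,-1.3,0,0,0,0],[0,0,-1.3,0,0,0,0]])

```text
t: 3.38
position: [481.8, -189.6, 404.7]
tool_rot: [-2.257, -2.185, -0.0]
contact_force: [-0.5, -0.4, -0.3]
grip_width: 0.999
```

carry_out(motion=[[0,0,-1.3,0,0,0,0],[0,0,-1.3,0,0,0,0],[0,0,-1.3,0,0,0,0],[0,0,-1.3,0,0,0,0],[0,0,-1.3,0,0,0,0],[0,0,-1.3,0,0,0,0],[0,0,-1.3,0,0,0,0],[0,0,-1.3,0,0,0,0]])

```text
t: 4.05
position: [481.8, -189.6, 404.6]
tool_rot: [-1.071, -2.953, -0.0]
contact_force: [0.5, 0.5, -0.7]
grip_width: 0.999
```

carry_out(motion=[[0,0,-1.3,0,0,0,0],[0,0,-1.3,0,0,0,0],[0,0,-1.3,0,0,0,0],[0,0,-1.4,0,0,0,0],[0,0,0,0,0,0,0],[0,0,0,0,0,0,0]])

```text
t: 4.55
position: [481.8, -189.6, 404.7]
tool_rot: [-0.382, -3.118, -0.0]
contact_force: [0.3, 0.1, -0.5]
grip_width: 1.002
```

```bash
python3 - <<'E'
from h import *
s=snap("wrist");cv2.imwrite("pics/w2.png",s["img"]); o=manip.get_obs(); print(o["t"],o["position"],o["joint_pos"],R.from_rotvec(o["tool_rot"]).as_matrix().round(4))
i=s["img"]
cv2.imwrite("pics/w2c.png",cv2.resize(i[100:240,250:400],None,fx=5,fy=4,interpolation=cv2.INTER_CUBIC))
E
```

```text
4.6 [ 481.80406803 -189.57887072  404.67796331] [-3.74890883e-01  2.25815875e-01 -3.00611933e-02  1.31502619e+00
  7.88143465e-05 -1.30178972e-01] [[-9.702e-01  2.423e-01 -1.000e-04]
 [ 2.423e-01  9.702e-01  1.000e-04]
 [ 1.000e-04  1.000e-04 -1.000e+00]]
```

View pics/w2.png

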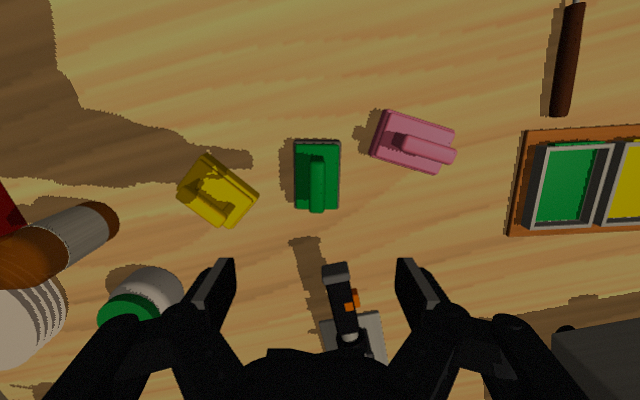

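View pics/w2c.png

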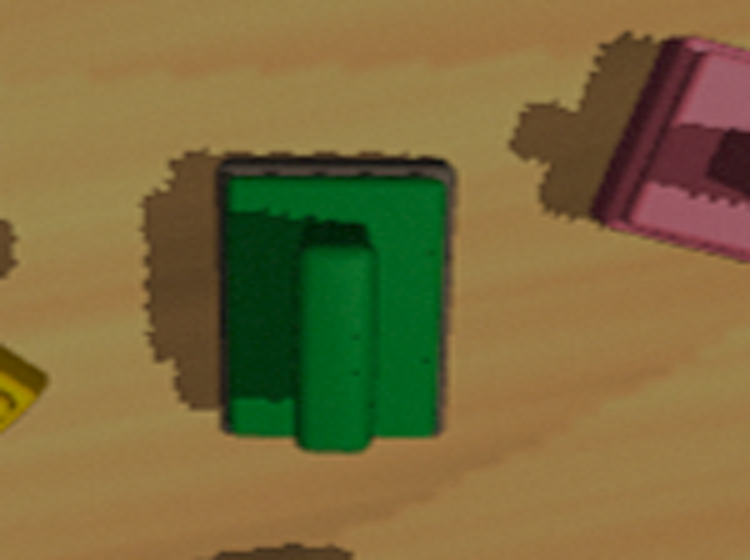

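```bash
cat >> h.py <<'E'
CT=None
def rel(s,pos,yaw):
    """tool-frame shift and turn (units) from current measured pose to TCP pos with tool x-axis at yaw (deg), pointing down"""
    o=manip.get_obs(); Rm=R.from_rotvec(o["tool_rot"]); 
    y=np.radians(yaw); x=np.array([np.cos(y),np.sin(y),0]); z=np.array([0,0,-1.]); M=R.from_matrix(np.c_[x,np.cross(z,x),z])
    print("shift tool",Rm.inv().apply(np.array(pos)-o["position"]).round(1),"turn units",((Rm.inv()*M).as_rotvec(degrees=True)/5).round(2))
E
python3 - <<'E'
from h import *
s=snap("wrist"); o=manip.get_obs()
def T(o,p): 
    t=np.eye(4);t[:3,:3]=o;t[:3,3]=p;return t
C=s["W"]@T(R.from_rotvec(o["tool_rot"]).as_matrix(),o["position"])
Rw=np.array([[.9717,-.2362,-1e-4],[-.2362,-.9717,1e-4],[-1e-4,-1e-4,-1]])
s1=dict(s); s1["W"]=C@np.linalg.inv(T(Rw,[481.806,-189.54,404.66]))
def pc(p,sc,ox,oy): return (np.array(p,float)+.5)/sc-.5+[ox,oy]
b=onz(s1,pc([(315,110),(533,112),(527,435),(313,432)],5,230,120),34); print(b.round(1),b.mean(0)); v=b[0]+b[1]-b[2]-b[3]; print(np.linalg.norm(v)/2,np.degrees(np.arctan2(v[1],v[0])))
b=onz(s1,pc([(385,190),(460,190),(457,450),(385,450)],5,230,120),80); print(b.round(1),b.mean(0)); v=b[0]+b[1]-b[2]-b[3]; print(np.linalg.norm(v)/2,np.degrees(np.arctan2(v[1],v[0])))
g=onz(s1,pc([(15,147),(278,132),(392,487),(152,500)],4,0,80),26); print(g.round(1),g.mean(0)); v=g[0]+g[1]-g[2]-g[3]; print(np.linalg.norm(v)/2,np.degrees(np.arctan2(v[1],v[0])))
E
```

```text
[[ 531.9 -173.8   34. ]
 [ 519.1 -224.5   34. ]
 [ 439.1 -205.5   34. ]
 [ 452.9 -151.9   34. ]] [ 485.75286429 -188.92414127   34.        ]
82.10105046203138 -14.433209611324324
[[ 516.7 -188.7   80. ]
 [ 513.  -204.1   80. ]
 [ 456.2 -190.    80. ]
 [ 460.  -174.3   80. ]] [ 486.48882771 -189.29034271   80.        ]
58.52993150710954 -14.063666249799756
[[640.7 153.7  26. ]
 [626.2  75.7  26. ]
 [516.9  96.4  26. ]
 [531.4 175.4  26. ]] [578.80433268 125.27202892  26.        ]
111.34075002461762 -10.994455243570775
```

```bash
python3 - <<'E'
from h import *
s=snap("wrist")
def pc(p): return (np.array(p,float)+.5)/[5,4]-.5+[250,100]
b=onz(s,pc([(230,178),(445,180),(440,436),(227,434)]),34); print(b.mean(0)); v=-(b[0]+b[1]-b[2]-b[3]); print(np.linalg.norm(v)/2,np.degrees(np.arctan2(v[1],v[0])))
b=onz(s,pc([(303,245),(373,245),(371,450),(298,450)]),80); print(b.mean(0)); v=-(b[0]+b[1]-b[2]-b[3]); print(np.linalg.norm(v)/2,np.degrees(np.arctan2(v[1],v[0])))
rel(s,[484.5,-188.5,226],180-14.2)
E
```

```text
[ 481.50274694 -187.53760291   34.        ]
81.91860975262205 -14.592128752480079
[ 481.02062872 -187.45544832   80.        ]
58.095981805809764 -14.638418545200592
shift tool [ -2.4   1.7 178.7] turn units [ 0.   -0.    0.04]
```

carry_out(motion=[[0,0,0,-0.0015,0.0015,0.015,0.4],[0,0,0,0,0,0.03,0.4],[0,0,0,0,0,0.03,0.4],[0,0,0,0,0,0.03,0.4],[0,0,0,0,0,0.025,0.4],[0,0,0,0,0,0,0.4],[0,0,0,0,0,0,0.4]])

```text
t: 5.28
position: [483.3, -188.3, 274.2]
tool_rot: [-0.38, -3.116, -0.001]
contact_force: [0.5, -0.5, 1.2]
grip_width: 0.603
```

```bash
python3 - <<'E'
from h import *
s=snap("wrist");cv2.imwrite("pics/w3.png",s["img"]); o=manip.get_obs(); print(o["t"],o["position"],o["grip_width"])
c,sn=np.cos(np.radians(-14.4)),np.sin(np.radians(-14.4))
print(proj(s,[[483.7+c*x-sn*y,-188.4+sn*x+c*y,80] for x,y in((-30,-9),(-30,9),(30,9),(30,-9))]))
rel(s,[483.7,-188.4,225],180-14.4)
E
```

```text
5.3333 [ 483.93684987 -188.56505726  275.54690723] 0.5994957623996815
[[300.75886127 201.45394077]
 [329.81427173 201.70279919]
 [327.57529681 284.27176671]
 [301.42724215 284.06403426]]
shift tool [ 0.3  0.1 50.5] turn units [0.  0.  0.1]
```

View pics/w3.png

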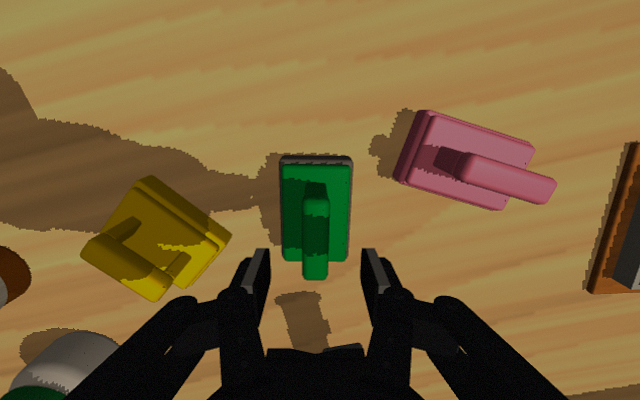

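Wrist view: the green bar at (302–328, 198–280) lies centred between the fingers, within about 2 mm of the prediction, and pink and yellow are clear. Descending and closing.

carry_out(motion=[[0,0,0,0.0015,0,0.025,0.4],[0,0,0,0,0,0.025,0.4],[0,0,0,0,0,0,0.4],[0,0,0,0,0,0,0.8],[0,0,0,0,0,0,1],[0,0,0,0,0,0,1],[0,0,0,0,0,0,1],[0,0,0,0,0,0,1]], squeeze=50)

```text
t: 6.0
position: [483.0, -188.4, 226.9]
tool_rot: [0.379, 3.115, -0.001]
contact_force: [0.6, 1.1, 5.2]
grip_width: 0.203
```

carry_out(motion=[[0,0,0,0,0,0,1],[0,0,0,0,0,0,1],[0,0,0,0,0,-0.01,1],[0,0,0,0,0,-0.02,1],[0,0,0,0,0,-0.03,1],[0,0,0,0,0,-0.03,1],[0,0,0,0,0,-0.02,1],[0,0,0,0,0,0,1]])

```text
t: 6.67
position: [483.1, -188.5, 340.4]
tool_rot: [0.378, 3.111, -0.003]
contact_force: [0.6, -0.3, -2.1]
grip_width: 0.197
```

```bash
python3 - <<'E'
from h import *
s=snap("wrist");cv2.imwrite("pics/w4.png",s["img"]); o=manip.get_obs(); print(o["t"],o["position"],o["grip_width"],o["contact_force"])
rel(s,[579,124.5,330],180-10.4)
E
```

```text
6.7167 [ 482.74200101 -188.30212268  337.88372461] 0.20600073803935337 [-0.40681045  0.01764052 -3.62147044]
shift tool [-18.6 326.8   7.8] turn units [-0.01  0.06 -0.69]
```

View pics/w4.png

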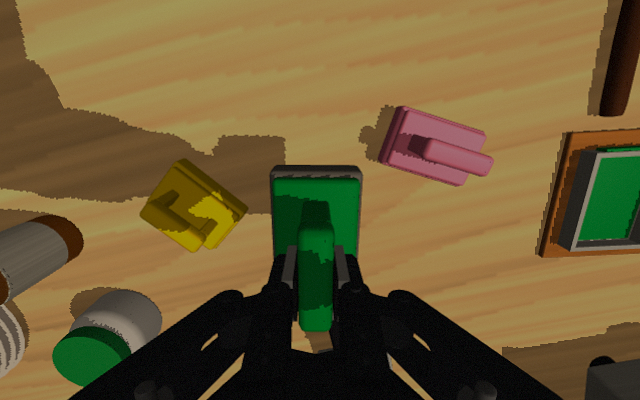

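Wrist view: the block is held by its bar between the pads (318,280) and lifted; opening 0.2 matches 18 mm. Carrying it over the green slot.

carry_out(motion=[[0,0,0,0,0.012,0,1],[0,0,0,-0.002,0.025,0,1],[0,0,0,-0.002,0.03,0,1],[0,0,0,-0.002,0.03,0,1],[0,0,0,-0.002,0.03,0,1],[0,0,0,-0.002,0.03,0,1],[0,0,0,-0.002,0.03,0,1],[0,0,0,-0.002,0.03,0,1]])

```text
t: 7.38
position: [547.3, 21.4, 333.3]
tool_rot: [-0.378, -3.116, 0.0]
contact_force: [0.3, -1.2, -2.2]
grip_width: 0.204
```

carry_out(motion=[[0,0,0,-0.002,0.03,0,1],[0,0,0,-0.002,0.03,0,1],[0,0,0,0,0.03,0,1],[0,0,0,0,0.015,0,1],[0,0,-0.4,0,0.005,0,1],[0,0,-0.3,0,0,0,1],[0,0,0,0,0,0,1],[0,0,0,0,0,0,1]])

```text
t: 8.05
position: [577.4, 125.2, 333.8]
tool_rot: [-0.284, -3.127, 0.001]
contact_force: [-0.3, 0.2, -3.5]
grip_width: 0.201
```

```bash
python3 - <<'E'
from h import *
s=snap("wrist");cv2.imwrite("pics/w5.png",s["img"]); o=manip.get_obs(); print(o["t"],o["position"],o["joint_pos"])
t=snap("top");cv2.imwrite("pics/t5.png",cv2.resize(t["img"][140:240,220:340],None,fx=6,fy=6,interpolation=cv2.INTER_CUBIC))
rel(s,[579,124.5,338],180-10.4)
E
```

```text
8.1 [577.50949397 124.98524115 334.02538331] [2.13122470e-01 3.81186157e-01 1.05875229e-02 1.20174834e+00
 5.14110018e-05 3.94717921e-01]
shift tool [-1.4 -0.1 -3.8] turn units [-0.   -0.01 -0.  ]
```

View pics/w5.png

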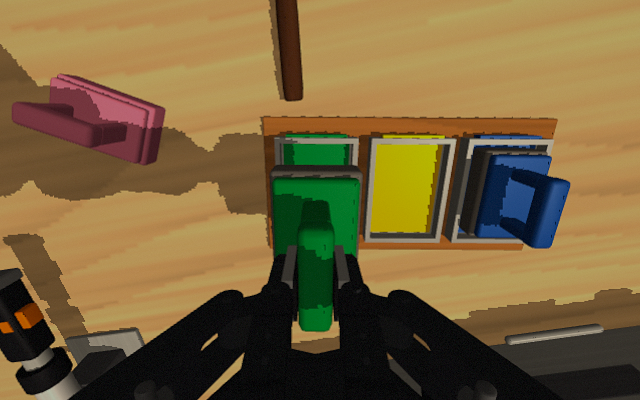

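```bash
python3 - <<'E'
import cv2
i=cv2.imread("pics/w5.png")
cv2.imwrite("pics/w5c.png",cv2.resize(i[110:260,255:465],None,fx=3.8,fy=3.8,interpolation=cv2.INTER_CUBIC))
E
```

```text
(no output)
```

View pics/w5c.png

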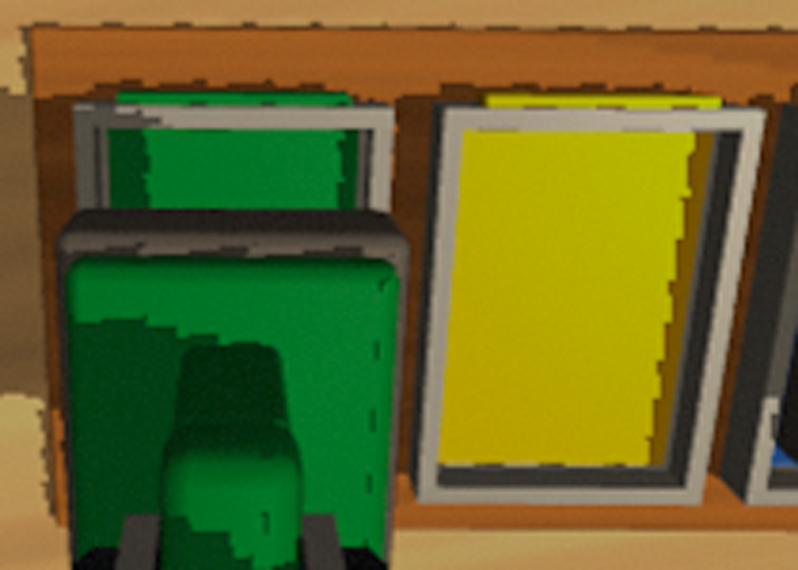

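```bash
python3 - <<'E'
from h import *
s=snap("wrist"); o=manip.get_obs(); p=o["position"]; z0=p[2]-226.3
Rm=R.from_rotvec(o["tool_rot"])
def pc(p): return (np.array(p,float)+.5)/3.8-.5+[255,110]
y=onz(s,pc([(442,107),(768,110),(703,507),(415,500)]),26); tl=lambda P:(Rm.inv().apply(P-p)).round(1)
print("yellow tool",tl(y),tl(y).mean(0))
print("green rim tool",tl(onz(s,pc([(73,105),(394,108)]),26)))
print("plate far tool",tl(onz(s,pc([(68,258),(397,258)]),z0+34)))
print("slab top far tool",tl(onz(s,pc([(60,240),(408,240)]),z0+24)))
E
```

```text
yellow tool [[ 56.2  54.4 308.4]
 [ 55.4 138.  308.4]
 [-57.7 137.6 308.3]
 [-55.5  53.8 308.4]] [ -0.4    95.95  308.375]
green rim tool [[ 56.7 -40.1 308.5]
 [ 55.9  42.2 308.4]]
plate far tool [[ 45.1 -25.1 192.3]
 [ 45.1  26.3 192.3]]
slab top far tool [[ 45.6 -27.8 202.3]
 [ 45.7  29.6 202.3]]
```

View pics/t5.png

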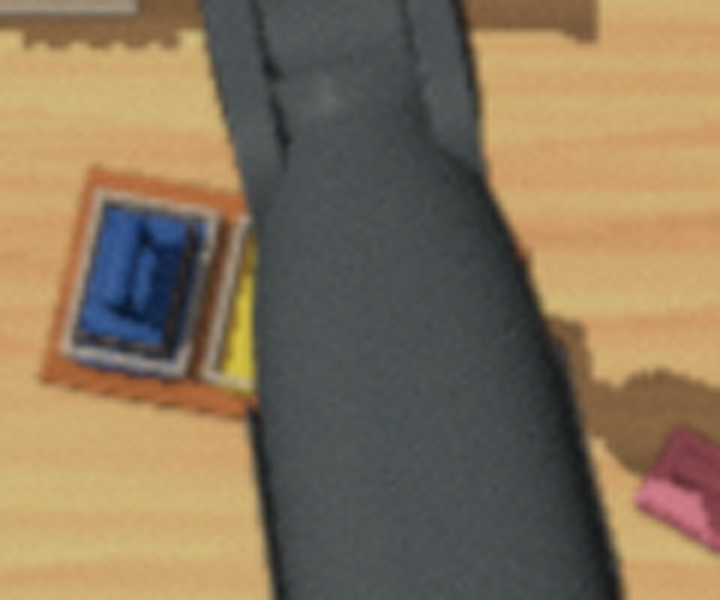

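Wrist view: the held block (crop edge 68–397) and the green tray rim (73–394) line up to about 1 mm, well inside the 6 mm clearance. Going down.

carry_out(motion=[[0,0,0,0,0.0005,0.01,1],[0,0,0,0,0,0.02,1],[0,0,0,0,0,0.02,1],[0,0,0,0,0,0.015,1],[0,0,0,0,0,0.007,1],[0,0,0,0,0,0,1],[0,0,0,0,0,0,1]])

```text
t: 8.78
position: [578.0, 125.5, 262.7]
tool_rot: [-0.284, -3.128, 0.0]
contact_force: [0.3, 0.5, -1.2]
grip_width: 0.202
```

```bash
python3 - <<'E'
from h import *
s=snap("wrist");cv2.imwrite("pics/w6.png",s["img"]); o=manip.get_obs(); print(o["t"],o["position"],o["contact_force"])
t=snap("side");cv2.imwrite("pics/s6.png",cv2.resize(t["img"][180:300,210:350],None,fx=5,fy=5,interpolation=cv2.INTER_CUBIC))
E
```

```text
8.8333 [578.28230768 125.56022414 263.33334074] [ 0.03753783 -0.0551121  -2.34293098]
```

View pics/w6.png

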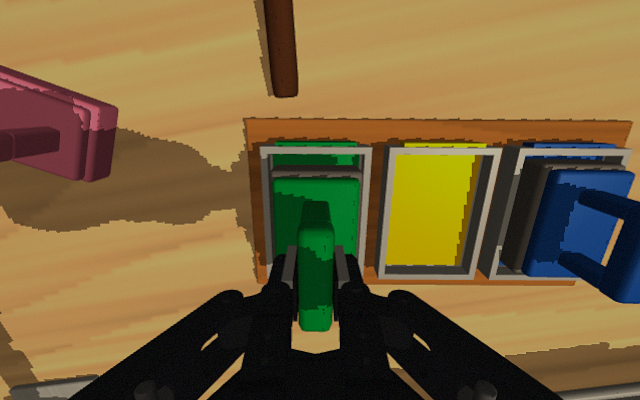

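View pics/s6.png

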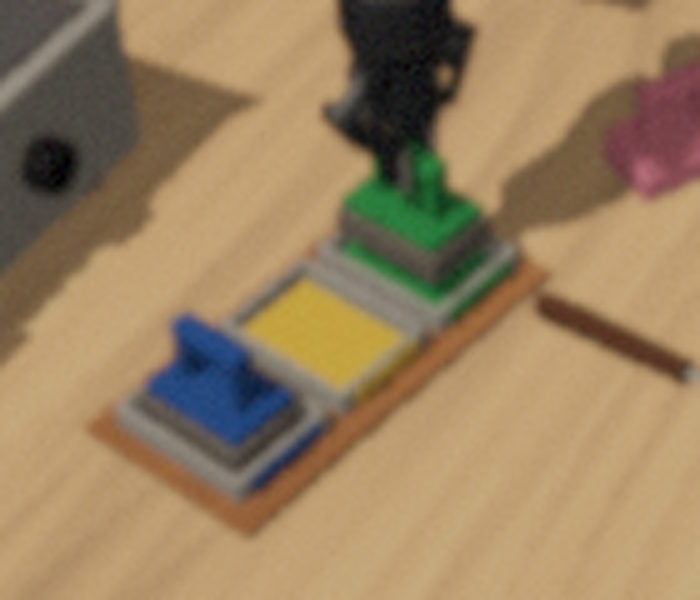

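Both views show the block level just above the green tray, inside its rim (wrist 272–362 against tray 262–372). Lowering the last 24 mm.

carry_out(motion=[[0,0,0,0,0,0.008,1],[0,0,0,0,0,0.008,1],[0,0,0,0,0,0.004,1],[0,0,0,0,0,0.002,1],[0,0,0,0,0,0.001,1],[0,0,0,0,0,0,1],[0,0,0,0,0,0,1]])

```text
t: 9.47
position: [577.5, 125.6, 240.1]
tool_rot: [-0.283, -3.128, 0.0]
contact_force: [-4.2, -0.1, 4.7]
grip_width: 0.199
```

```bash
python3 - <<'E'
from h import *
s=snap("wrist");cv2.imwrite("pics/w7.png",s["img"][100:360,200:450]); o=manip.get_obs(); print(o["t"],o["position"],o["contact_force"])
E
```

```text
9.5167 [577.5134397  125.57981398 240.05842194] [-4.91146814 -0.93698237  5.53675053]
```

View pics/w7.png

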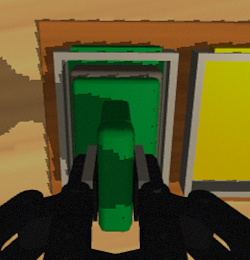

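carry_out(motion=[[0,0,0,0.001,0,0,1],[0,0,0,0.001,0,0,1],[0,0,0,0,0,0.001,1],[0,0,0,0,0,0,1]])

```text
t: 9.85
position: [576.4, 126.0, 239.9]
tool_rot: [0.283, 3.127, 0.001]
contact_force: [-2.5, -1.0, 11.6]
grip_width: 0.199
```

```bash
python3 - <<'E'
from h import *
s=snap("wrist");cv2.imwrite("pics/w8.png",cv2.resize(s["img"][130:290,230:400],None,fx=3.5,fy=3.5)); o=manip.get_obs(); print(o["t"],o["position"],o["contact_force"])
E
```

```text
9.9 [576.38702877 125.93502096 239.89039912] [-2.1794496  -1.57197567  9.24094596]
```

View pics/w8.png

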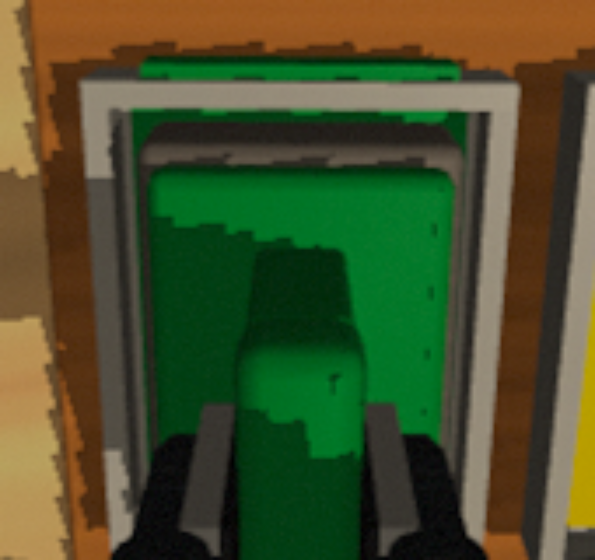

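The block is down inside the tray with floor visible all round it (crop 140–460, rim 80–518) and about 10 N upward force. Letting go and lifting.

carry_out(motion=[[0,0,0,0,0,-0.001,0.75],[0,0,0,0,0,0,0.6],[0,0,0,0,0,0,0.45],[0,0,0,0,0,0,0.4],[0,0,0,0,0,0,0.4],[0,0,0,0,0,-0.02,0.4],[0,0,0,0,0,-0.03,0.4],[0,0,0,0,0,-0.03,0.4]])

```text
t: 10.57
position: [575.6, 125.9, 319.7]
tool_rot: [-0.283, -3.126, 0.001]
contact_force: [0.8, 0.0, 0.8]
grip_width: 0.598
```

carry_out(motion=[[0,0,0,0,0,-0.02,0.4],[0,0,0,0,0,-0.01,0.4],[0,0,0,0,0,0,0.4],[0,0,0,0,0,0,0.4]])

```text
t: 10.9
position: [576.0, 126.0, 349.1]
tool_rot: [-0.283, -3.129, -0.0]
contact_force: [-0.6, -0.6, -0.2]
grip_width: 0.6
```

```bash
python3 - <<'E'
from h import *
s=snap("wrist");cv2.imwrite("pics/w9.png",s["img"]); o=manip.get_obs(); print(o["t"],o["position"],o["contact_force"],o["grip_width"])
t=snap("side");cv2.imwrite("pics/s9.png",cv2.resize(t["img"][180:300,210:350],None,fx=5,fy=5,interpolation=cv2.INTER_CUBIC))
rel(s,[637,-193,400],180-1.2)
E
```

```text
10.95 [575.75252761 125.9128785  348.2722224 ] [-0.09115653  0.22330637 -0.59149087] 0.600079274052583
shift tool [-117.5 -302.7  -52. ] turn units [-0.01 -0.03 -1.83]
```

View pics/w9.png

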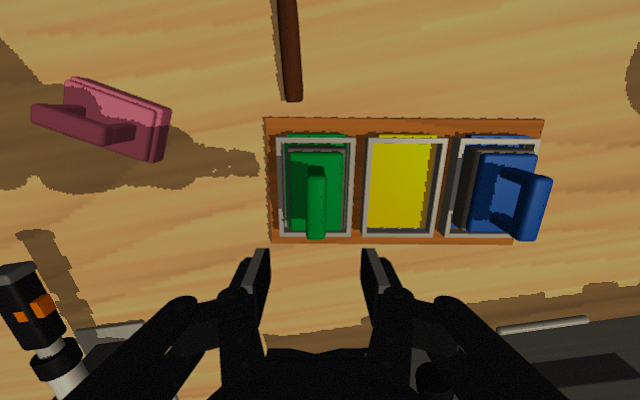

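View pics/s9.png

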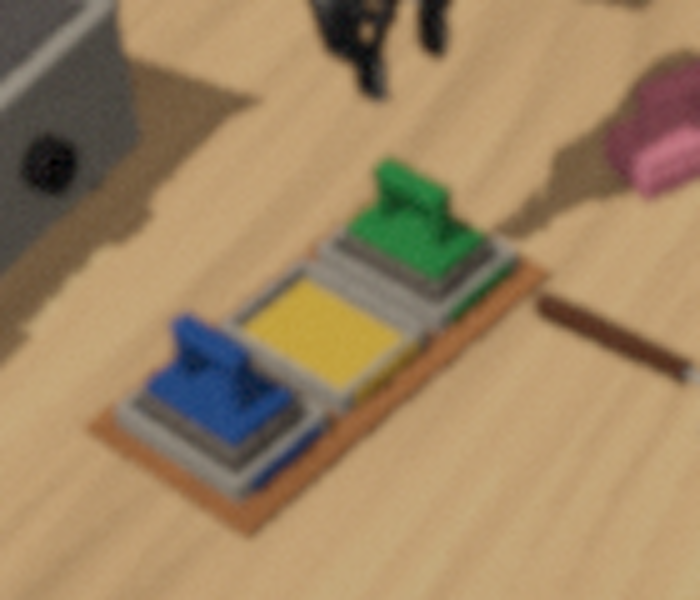

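Both views show the green block sitting flat in the green slot, level with the blue twin, and released. Now over to the brush grip.

carry_out(motion=[[0,0,0,-0.005,-0.014,-0.01,0.2],[0,0,0,-0.01,-0.027,-0.01,0.2],[0,0,0,-0.011,-0.028,-0.01,0.2],[0,0,0,-0.011,-0.028,-0.01,0.2],[0,0,0,-0.011,-0.028,-0.01,0.2],[0,0,0,-0.011,-0.028,0,0.2],[0,0,0,-0.011,-0.028,0,0.2],[0,0,0,-0.011,-0.028,0,0.2]])

```text
t: 11.67
position: [618.2, -95.7, 398.1]
tool_rot: [-0.283, -3.127, -0.0]
contact_force: [-0.3, 1.1, 0.4]
grip_width: 0.799
```

carry_out(motion=[[0,0,0,-0.011,-0.028,0,0.2],[0,0,0,-0.011,-0.028,0,0.2],[0,0,0,-0.011,-0.028,0,0.2],[0,0,-0.9,-0.005,-0.01,0,0.2],[0,0,-0.9,0,0,0,0.2],[0,0,0,0,0,0,0.2],[0,0,0,0,0,0,0.2]])

```text
t: 12.25
position: [638.6, -193.6, 398.0]
tool_rot: [-0.041, -3.139, -0.001]
contact_force: [0.3, -0.8, -1.5]
grip_width: 0.798
```

```bash
python3 - <<'E'
from h import *
s=snap("wrist");cv2.imwrite("pics/w10.png",s["img"]); o=manip.get_obs(); print(o["t"],o["position"],o["joint_pos"]); rel(s,[637,-193,400],180-1.2)
cv2.imwrite("pics/w10c.png",cv2.resize(s["img"][100:250,250:380],None,fx=4,fy=4,interpolation=cv2.INTER_CUBIC))
E
```

```text
12.3 [ 638.60288483 -193.21484449  398.4804462 ] [-2.93837581e-01  4.94706688e-01  3.60611316e-01  1.43873310e+00
  1.75212451e-04 -2.67933214e-01]
shift tool [ 1.6  0.2 -1.5] turn units [ 0.01 -0.02 -0.06]
```

View pics/w10.png

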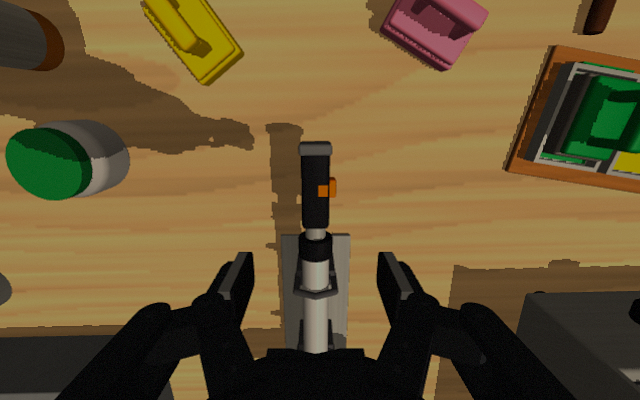

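View pics/w10c.png

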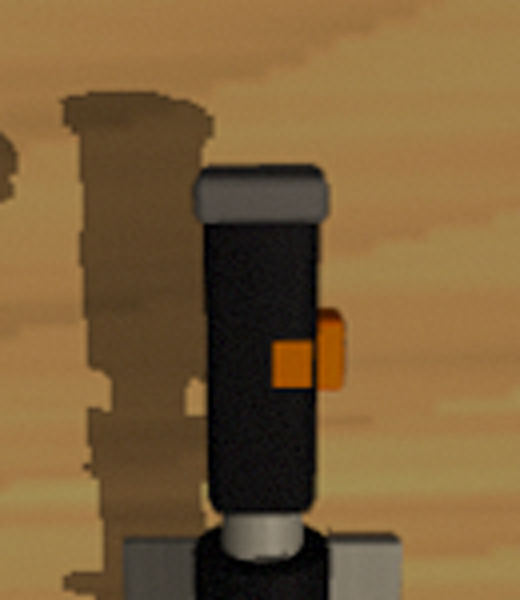

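```bash
python3 - <<'E'
from h import *
s=snap("wrist"); o=manip.get_obs()
def pc(p): return (np.array(p,float)+.5)/4-.5+[250,100]
a=onz(s,pc([(262,222),(262,363),(263,512)]),89);print("top axis",a.round(1))
b=onz(s,pc([(292,363)]),89);print("mark",b.round(1))
b=onz(s,pc([(332,313),(345,385)]),75);print("button",b.round(1))
a=onz(s,[(314.5,232),(316,262),(317,345)],91);print("tube",a.round(1))
b=onz(s,pc([(208,363),(316,363)]),89);print("sides",b.round(1))
rel(s,[645,-193.5,230],180-1.5)
E
```

```text
top axis [[ 599.2 -191.7   89. ]
 [ 635.8 -192.7   89. ]
 [ 678.  -193.5   89. ]]
mark [[ 636.  -184.9   89. ]]
button [[ 626.4 -173.6   75. ]
 [ 646.8 -170.1   75. ]]
tube [[ 682.3 -194.5   91. ]
 [ 719.5 -193.8   91. ]
 [ 839.2 -195.5   91. ]]
sides [[ 635.4 -206.7   89. ]
 [ 636.2 -178.6   89. ]]
shift tool [ -6.6  -0.4 168.9] turn units [ 0.01 -0.01  0.01]
```

Wrist view: the grip axis is on column 315 with the orange button on its left (+y) side at (332,187), the tool almost exactly above its middle (638,-193). Descending in two steps.

carry_out(motion=[[0,0,0,0,0,0.015,0.2],[0,0,0,0,0,0.03,0.2],[0,0,0,0,0,0.03,0.2],[0,0,0,0,0,0.02,0.2],[0,0,0,0,0,0.01,0.2],[0,0,0,0,0,0,0.2],[0,0,0,0,0,0,0.2]])

```text
t: 12.93
position: [638.9, -193.1, 295.2]
tool_rot: [-0.037, -3.141, -0.0]
contact_force: [0.3, 0.3, 0.6]
grip_width: 0.802
```

```bash
python3 - <<'E'
from h import *
s=snap("wrist");cv2.imwrite("pics/w11.png",s["img"]); o=manip.get_obs(); print(o["t"],o["position"],o["joint_pos"]); rel(s,[638.6,-193,230],180-1.2)
print(proj(s,[[638.6,-193,89],[638.6,-178,89],[638.6,-208,89],[593.6,-192,89]]))
E
```

```text
12.9833 [ 639.14356313 -193.2760356   296.11500999] [-2.93679325e-01  5.29460139e-01  1.57217286e-01  1.19683361e+00
  1.17899502e-04 -2.70151856e-01]
shift tool [ 0.7  0.3 66.1] turn units [-0.    0.02 -0.03]
[[314.70675211 235.43908901]
 [336.36106971 234.98818895]
 [293.08093496 235.89038333]
 [314.59027779 171.69019024]]
```

View pics/w11.png

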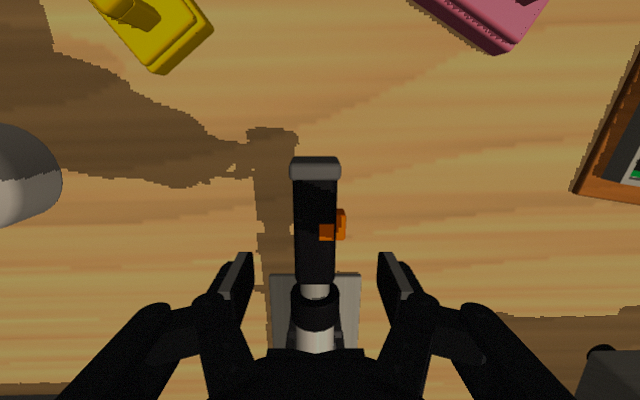

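carry_out(motion=[[0,0,0,0.001,0,0.015,0.2],[0,0,0,0,0,0.025,0.2],[0,0,0,0,0,0.018,0.2],[0,0,0,0,0,0.008,0.2],[0,0,0,0,0,0,0.2],[0,0,0,0,0,0,0.2]], squeeze=45)

```text
t: 13.48
position: [638.2, -193.6, 230.0]
tool_rot: [0.037, 3.14, -0.0]
contact_force: [0.3, 0.0, 0.3]
grip_width: 0.8
```

carry_out(motion=[[0,0,0,0,0,0,0.4],[0,0,0,0,0,0,0.5],[0,0,0,0,0,0,0.6],[0,0,0,0,0,0,0.8],[0,0,0,0,0,0,1],[0,0,0,0,0,0,1],[0,0,0,0,0,0,1],[0,0,0,0,0,0,1]])

```text
t: 14.15
position: [638.1, -193.3, 230.2]
tool_rot: [0.037, 3.139, 0.0]
contact_force: [0.2, 1.3, 7.1]
grip_width: 0.35
```

```bash
python3 - <<'E'
from h import *
s=snap("wrist");cv2.imwrite("pics/w12.png",s["img"]); o=manip.get_obs(); print(o["t"],o["position"],o["contact_force"],o["moment"],o["grip_width"],o["grip_width"]*85); rel(s,[638.6,-193,230],180-1.2)
E
```

```text
14.2 [ 638.11259999 -193.31521216  230.1472348 ] [-0.28013461  1.88579676  5.40025446] [ 0.63681004  0.07409811 -0.0795186 ] 0.34687814984993603 29.484642737244563
shift tool [-0.5  0.3  0.1] turn units [ 0.    0.03 -0.03]
```

View pics/w12.png

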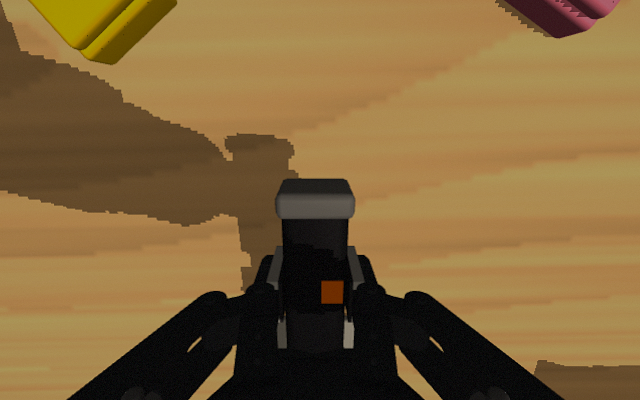

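Wrist view: the pads are on either side of the grip's middle, the button is hidden under the pad, and the orange mark at (332,292) is between the pads. The opening is about 30 mm, so the button is in. Drawing out.

carry_out(motion=[[0,0,0,0.003,0,0,1],[0,0,0,0.006,0,0,1],[0,0,0,0.009,0,0,1],[0,0,0,0.01,0,0,1],[0,0,0,0.01,0,0,1],[0,0,0,0.008,0,0,1],[0,0,0,0.004,0,0,1],[0,0,0,0,0,0,1]])

```text
t: 14.87
position: [588.1, -192.2, 230.2]
tool_rot: [0.037, 3.138, 0.0]
contact_force: [2.9, 3.1, 6.1]
grip_width: 0.353
```

```bash
python3 - <<'E'
from h import *
s=snap("wrist");cv2.imwrite("pics/w13.png",s["img"]); o=manip.get_obs(); print(o["t"],o["position"],o["contact_force"],o["moment"],o["grip_width"])
t=snap("top");cv2.imwrite("pics/t13.png",cv2.resize(t["img"][80:230,320:440],None,fx=4,fy=4,interpolation=cv2.INTER_CUBIC))
t=snap("side");cv2.imwrite("pics/s13.png",cv2.resize(t["img"][100:220,220:380],None,fx=5,fy=5,interpolation=cv2.INTER_CUBIC))
E
```

```text
14.9167 [ 588.29150328 -192.14466231  230.18000706] [3.15694864 3.42078882 7.2617997 ] [ 0.87908869 -0.44541971 -0.08864485] 0.3484542577657359
```

View pics/w13.png

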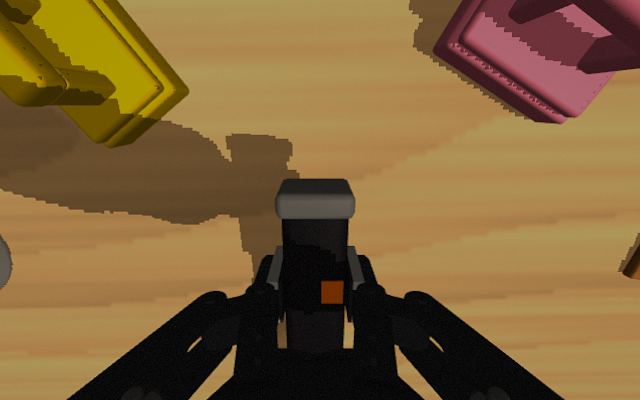

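View pics/s13.png

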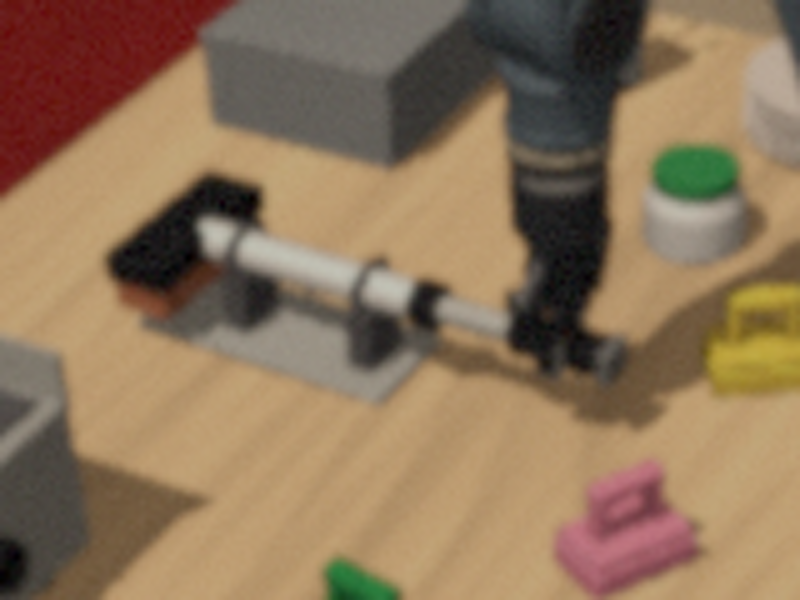

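The grip follows without slip: the mark stays at (332,292) and the inner tube is showing in the side view. Drawing on past the first stop.

carry_out(motion=[[0,0,0,0.005,0,0,1],[0,0,0,0.009,0.0005,0,1],[0,0,0,0.01,0,0,1],[0,0,0,0.01,0.0005,0,1],[0,0,0,0.01,0,0,1],[0,0,0,0.01,0,0,1],[0,0,0,0.008,0,0,1],[0,0,0,0.003,0,0,1]])

```text
t: 15.68
position: [523.2, -190.3, 230.2]
tool_rot: [0.037, 3.137, -0.002]
contact_force: [5.3, -2.1, 2.8]
grip_width: 0.348
```

carry_out(motion=[[0,0,0,0.002,0,0,1],[0,0,0,0.002,0,0,1],[0,0,0,0.001,0,0,1],[0,0,0,0,0,0,1]])

```text
t: 16.02
position: [518.9, -190.2, 230.1]
tool_rot: [0.037, 3.137, -0.002]
contact_force: [3.4, -1.5, 6.6]
grip_width: 0.347
```

```bash
python3 - <<'E'
from h import *
s=snap("wrist");cv2.imwrite("pics/w14.png",s["img"]); o=manip.get_obs(); print(o["t"],o["position"],o["contact_force"],o["moment"],o["grip_width"])
t=snap("side");cv2.imwrite("pics/s14.png",cv2.resize(t["img"][100:220,220:380],None,fx=5,fy=5,interpolation=cv2.INTER_CUBIC))
E
```

```text
16.0667 [ 518.96316033 -190.19573959  230.1376303 ] [ 3.83795087 -1.33393752  5.60964327] [ 0.15681195 -0.72307114 -0.02520241] 0.3477512355314677
```

View pics/w14.png

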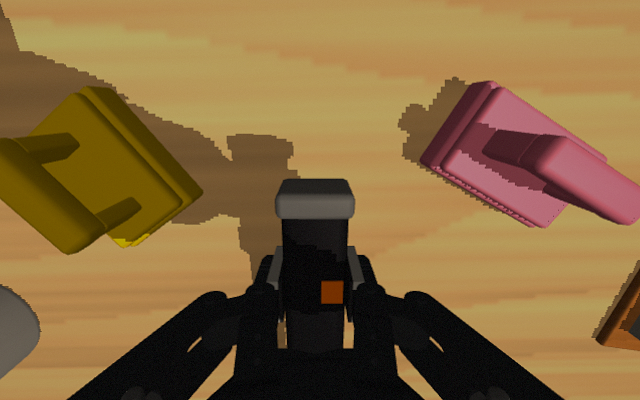

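View pics/s14.png

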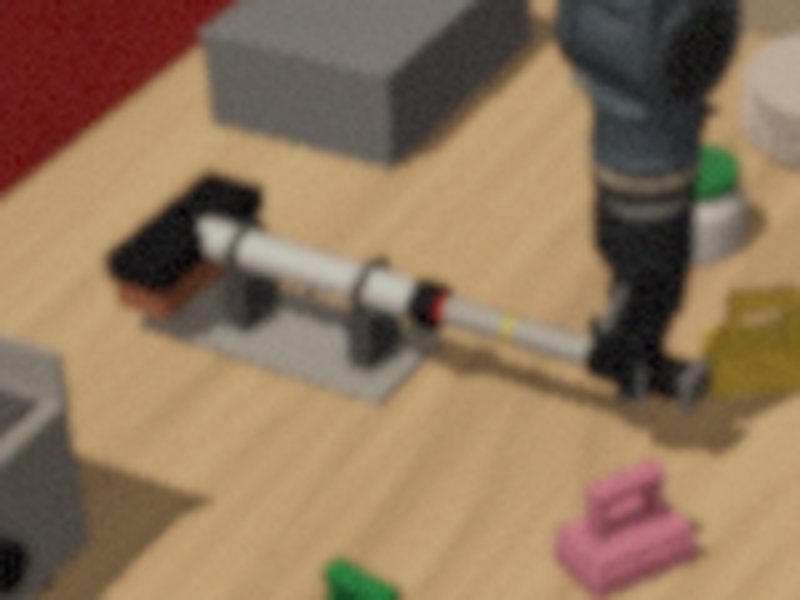

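Side view: the yellow band at (508,328) and the red band at (438,308) are both clear of the collar. Creeping on to feel the solid stop.

carry_out(motion=[[0,0,0,0.001,0,0,1],[0,0,0,0,0,0,1],[0,0,0,0,0,0,1]])

```text
t: 16.37
position: [518.1, -190.2, 230.1]
tool_rot: [0.037, 3.137, -0.002]
contact_force: [4.3, -1.1, 6.4]
grip_width: 0.349
```

carry_out(motion=[[0,0,0,0.001,0,0,1],[0,0,0,0,0,0,1],[0,0,0,0,0,0,1]])

```text
t: 16.62
position: [517.6, -190.2, 230.2]
tool_rot: [0.037, 3.136, -0.002]
contact_force: [6.9, -1.4, 4.2]
grip_width: 0.35
```

carry_out(motion=[[0,0,0,0.001,0,0,1],[0,0,0,0,0,0,1],[0,0,0,0,0,0,1]])

```text
t: 16.87
position: [517.3, -190.2, 230.2]
tool_rot: [0.036, 3.134, -0.002]
contact_force: [11.9, -0.8, 0.0]
grip_width: 0.349
```

carry_out(motion=[[0,0,0,0.0005,0,0,1],[0,0,0,0,0,0,1],[0,0,0,0,0,0,1]])

```text
t: 17.12
position: [517.1, -190.2, 230.2]
tool_rot: [0.036, 3.133, -0.002]
contact_force: [12.5, -1.4, -0.9]
grip_width: 0.345
```

```bash
python3 - <<'E'
from h import *
s=snap("wrist");cv2.imwrite("pics/w15.png",s["img"]); o=manip.get_obs(); print(o["t"],o["position"],o["contact_force"],o["moment"],o["grip_width"])
t=snap("side");cv2.imwrite("pics/s15.png",t["img"]);t=snap("top");cv2.imwrite("pics/t15.png",t["img"])
E
```

```text
17.1667 [ 517.13144095 -190.20059548  230.16653943] [13.77498844 -1.24921976 -1.24002441] [ 0.38709754 -2.30393057  0.03361768] 0.3522968512319905
```

View pics/w15.png

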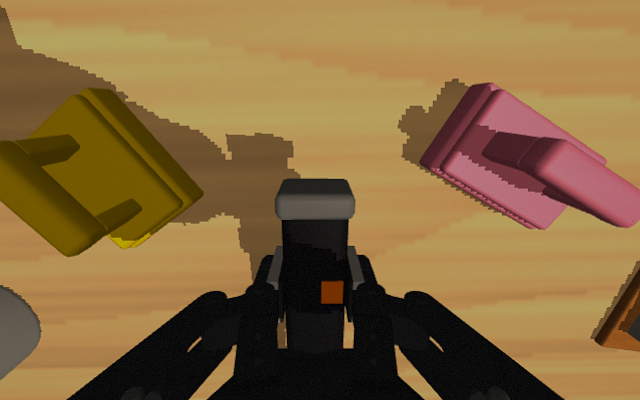

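View pics/s15.png

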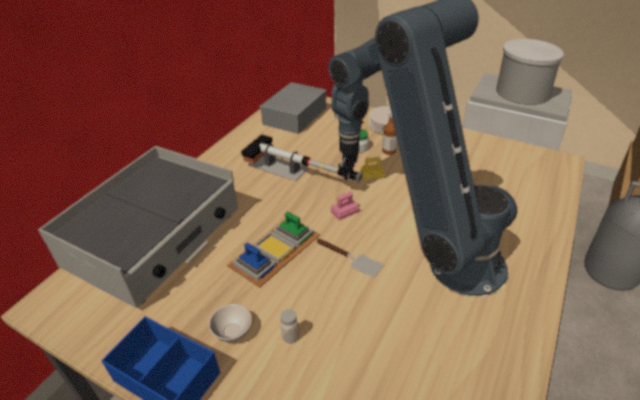

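View pics/t15.png

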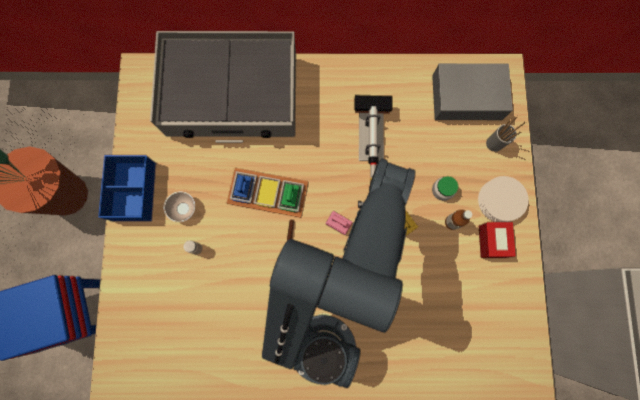

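The grip is at the solid stop: pull rose from 4 to about 13 N with almost no further travel. The mark is still at (332,292), so nothing slipped, and the opening is unchanged, so the button is in. The green block stands in its slot (top view 291,195) and the other things have not moved. Handing in.

```bash
python3 - <<'E'
from bench import manip
o=manip.get_obs(); print(o["t"],o["position"],o["grip_width"])
print(manip.sign_off())
E
```

```text
17.2667 [ 517.14036956 -190.20796634  230.1957331 ] 0.3482535630586428
the job is handed in; nothing more can be done
None
```

I put the green-handled block back in the green slot and let go of it. I then squeezed the button in, drew the grip out to the second stop, and handed the job in at 17.3 s while still holding it there.

- **Block:** the side and wrist pictures show it sitting flat in the slot, level with the blue twin.
- **Draw:** the grip moved about 121 mm. The red and yellow bands are both clear of the collar, and the pull rose from about 4 N to about 13 N with almost no further travel, so it is against the solid stop.
- **Button:** the fingers read about 29.5 mm open. The same reading came out about 1 mm low on the 18 mm bar, so this matches 31 mm, the grip with the button fully in. There was no slip in the grasp.
- **Everything else:** the final side and top pictures show the rest in place. In the top picture the arm partly hides the yellow look-alike, and no check failed.

The wrist camera read about 2 mm off along x. The block briefly pushed sideways with about 5 N while being lowered, so I shifted it 2 mm before letting go.

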